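Set out the seals and brass adapters for filling cylinders

ROBOT

A 6-joint arm with a two-finger parallel gripper is mounted at the origin on the work surface. World frame = base frame: x ahead of the robot, y to its left, z up, the work surface at z = 0. Lengths are in m, angles in degrees, forces in N, time in s.
With the tool pointing down it reaches from about 0.375 to 0.9 m from the base axis. Payload 3.1 kg.
Tool frame: the origin (TCP) lies on the centre line of the jaws, within the pads' length; the fingertips stand 8 mm ahead of it and the grasp point (between the pads) lies 11 mm behind it; z points along the fingers, y is the line along which they close (so a half turn about z gives the same grasp; the last joint's range is limited). The gripper opens to 87 mm and grips with 3 to 60 N. Pads are 19 mm wide; open, the fingers measure 117 mm over their backs; the gripper's body (75 mm by 190 mm) begins 51 mm behind the grasp point.
Start: joints at [-85.743, 30.224, 82.088, -0, 67.689, -10.227], TCP at [0.156, -0.605, 0.231] pointing down, gripper open.
Joint ranges: [-176.69, 176.69], [-43.24, 126.21], [12.49, 139.97], [-82, 262], [0, 151.66], [-163.58, 163.58]. Speed limits (degrees/s): [159.86, 159.86, 180, 180, 180, 180].

INTERFACE

Orientations are given as a 3x3 rotation matrix whose columns are the frame's x, y, z axes.
In Python, from rig import * gives the robot as it stands.
- The arm moves only by the tool step_arm, never from a script. Its argument "targets" is a list of rows, each a list of 5 numbers: the opening, from -1 (shut) to 1 (fully open), then the shift along the world's x, y, z normalised to -1 to 1, where 1 is 0.25 m, then the turn about the world's z normalised to -1 to 1, where 1 is 180 degrees. In form: [[fingers, x, y, z, turn], ...]. A call has 1 to 20 rows; each row is the pose to reach, as a shift and turn from the pose commanded when the call began, turning the shorter way round; what a row does not reach only later rows make up. A row lasts 1/10 s, in which the tool goes at most 50 mm and 8.59 degrees, less where a joint would pass 70% of its speed; a pose out of reach is approached as far as the arm can. A call with a number of a shift or a turn outside -1 to 1 is refused whole. A call with a gripper value outside its range is refused whole. The fingers move at their own pace and stop on an object; the grip force is fixed at half the most. Time passes only in rows, so rows that repeat a pose let the fingers close. It gives the time, the measured TCP pose, the force, the opening and the grip force at its end, in the units of the state.
- read_state(): the state, without advancing time (a new reading comes with each control period).
- capture(name): name is "scene" or "top" or "wrist"; returns a dict with "color" (384x512x3 uint8, red, green, blue), "mtx" (3x3 intrinsics, pixels), "pose" (4x4, takes a point from camera to world coordinates). Camera axes: x right, y down, z forward; pixel columns grow to the right and rows downward; lengths in m; the calibration is good to about 2 mm. The wrist camera is an equidistant fisheye: a pixel r from the principal point sees the ray r / f radians off the axis. A picture is of the moment at which its call begins. There is no depth.
- hand_in(): hands the job in; it is judged then, once.
The state is a dict: "time_s": time; "joint_positions": joint angles; "qvel": joint speeds; "tau": joint torques, N m; "position": TCP position; "tcp_rot": TCP orientation; "force": force on the tool from outside, world axes, zero at the start; "moment": the same for the moment, N m; "opening": opening from 0.0 (shut) to 1.0 (fully open); "grasp_force": force on a finger pad.
Only numpy, scipy, OpenCV 4.12 (cv2) and the standard library are available. Lean on these libraries where they do the work, as an engineer would, in place of code of your own. Each camera call takes 0.05 s, during which the arm holds its last target. There are 200 camera calls.

TASK

Set out the parts for filling the gas cylinders. First lift the yellow seal cassette straight up out from between the two grey modules of its rack and stand it upright in the middle of the yellow pad; only then stand each of the three brass adapters upright in the middle of the dish of the same colour as its cap. Leave the dark steel fitting where it is.

Things in the scene. Friction and masses are not known exactly. Their poses are not given: they have to be found in the camera images.
- cassette: Yellow plastic seal cassette, loose, 0.12 kg: body 44 x 44 mm, 40 mm high, a T-shaped key down each y side (69 mm over the keys). On top a centred upright grip bar, 12 mm thick along x, 32 mm long along y, from 40 to 75 mm above the underside. Starts keyed between the grey rack modules with 2 mm play; free once over 40 mm up. Origin: centre of the underside; z up.
- rack: Low fixed rack, row along its y: steel base plate 50 x 162 x 4 mm carrying two grey modules (44 mm deep, 56 mm wide, tops 44 mm above the bench), 48 mm apart, with T-slots open only at the top. The yellow cassette starts between them at the centre, standing on the plate, same yaw. Origin: centre of the underside; z up.
- pad_yellow: Yellow round pad with a thin black ring drawn on it, fixed to the bench: 72 mm in diameter, 4 mm thick. Origin: centre of the underside, at bench height; z up.
- adapter_blue: Brass gas adapter standing upright with a blue dust cap: brass hexagonal foot 44 mm across corners and 18 mm high, then a round brass barrel 24 mm in diameter, topped from 52 to 68 mm height by the blue cap, also 24 mm in diameter; about 0.16 kg. Origin: centre of the underside; z up along its axis. Grip the barrel and cap from above. Loose.
- adapter_green: Brass gas adapter standing upright with a green dust cap: brass hexagonal foot 44 mm across corners and 18 mm high, then a round brass barrel 24 mm in diameter, topped from 52 to 68 mm height by the green cap, also 24 mm in diameter; about 0.16 kg. Origin: centre of the underside; z up along its axis. Grip the barrel and cap from above. Loose.
- adapter_red: Brass gas adapter standing upright with a red dust cap: brass hexagonal foot 44 mm across corners and 18 mm high, then a round brass barrel 24 mm in diameter, topped from 52 to 68 mm height by the red cap, also 24 mm in diameter; about 0.16 kg. Origin: centre of the underside; z up along its axis. Grip the barrel and cap from above. Loose.
- dish_blue: Round blue plastic dish, fixed to the bench: outside 74 mm in diameter, inside 68 mm, rim 12 mm high, inner floor 3 mm above the bench. Origin: centre of the underside, at bench height; z up.
- dish_green: Round green plastic dish, fixed to the bench: outside 74 mm in diameter, inside 68 mm, rim 12 mm high, inner floor 3 mm above the bench. Origin: centre of the underside, at bench height; z up.
- dish_red: Round red plastic dish, fixed to the bench: outside 74 mm in diameter, inside 68 mm, rim 12 mm high, inner floor 3 mm above the bench. Origin: centre of the underside, at bench height; z up.
- steel_fitting: Dark steel fitting of the same shape and size as the brass adapters (hexagonal foot 44 mm, 68 mm high), with a blue cap; it is not brass and stays where it is. Origin: centre of the underside. Loose. Unlisted loose clutter under 50 mm high and at most 58 mm wide (tape roll, jar, grey knob) stands among the things, its centres at least 80 mm from theirs.
Not all that is in view belongs to the job. Leave any pink or purple look-alike of the adapter_blue alone. Of the things that look like the cassette, take the one that is nearest to the robot's base at the start.

How it is judged (in metres and radians):
On the way, in this order (a step that is already met when the one before it is completed fails the run):
1. the yellow cassette stands on the yellow pad, let go, while the brass adapters are still where they began (horizontal distance between cassette and pad_yellow below 0.015 m and z of cassette in the frame of pad_yellow between 0.001 and 0.007 m and angle between cassette's own z axis and vertical below 0.12 rad and linear speed of cassette below 0.02 m/s and contact force between the fingers and cassette below 0.1 N and distance of each of adapter_blue, adapter_green, adapter_red from where it was at the start of the episode below 0.03 m), for 0.2 s.
2. each brass adapter stands, let go, in the dish of its cap's colour (horizontal distance between adapter_blue and dish_blue below 0.015 m and z of adapter_blue in the frame of dish_blue between 0 and 0.006 m and angle between each of adapter_blue, adapter_green, adapter_red's own z axis and vertical below 0.12 rad and linear speed of each of adapter_blue, adapter_green, adapter_red below 0.02 m/s and horizontal distance between adapter_green and dish_green below 0.015 m and z of adapter_green in the frame of dish_green between 0 and 0.006 m and horizontal distance between adapter_red and dish_red below 0.015 m and z of adapter_red in the frame of dish_red between 0 and 0.006 m and contact force between the fingers and adapter_blue below 0.1 N and contact force between the fingers and adapter_green below 0.1 N and contact force between the fingers and adapter_red below 0.1 N), for 0.2 s.
At the end, for the whole second after the job is handed in: The cassette stands upright (within 0.12 rad) on the yellow pad, its centre within 15 mm of the pad's; each brass adapter stands upright on the floor of the dish of its colour, within 15 mm of its centre; all are released and at rest; the steel fitting is upright and within 20 mm of where it began (all of step 2 and horizontal distance between cassette and pad_yellow below 0.015 m and z of cassette in the frame of pad_yellow between 0.001 and 0.007 m and angle between each of cassette, steel_fitting's own z axis and vertical below 0.12 rad and linear speed of cassette below 0.02 m/s and contact force between the fingers and cassette below 0.1 N and distance of steel_fitting from where it was at the start of the episode below 0.02 m); the robot touches nothing.
It fails at once if the dark steel fitting is moved more than 30 mm or tipped over (distance of steel_fitting from where it was at the start of the episode above 0.03 m or angle between steel_fitting's own z axis and vertical above 0.5 rad).
It fails at once if the cassette is twisted out of the rack: tilted more than 0.25 rad or forced more than 8 mm sideways while still between the modules (z of cassette in the frame of rack below 0.04 m and horizontal distance between cassette and rack below 0.07 m and (angle between cassette's own z axis and vertical above 0.25 rad or horizontal distance between cassette and rack above 0.008 m)).
It also fails if it takes over 120 s, if anything falls off the work surface, if the arm or the gripper's body presses on something with over 40 N, if the wrist force passes 120 N, or if a joint passes its speed limit or range.

## Working session

There is one attempt and no reset: what is moved stays moved. The work goes in short steps, Python scripts to look and compute and a tool call to move; the robot and the scene stay as the last step left them, time stands still between calls to the robot, and variables do not carry over. Pictures are saved under pics/ and viewed, at most 14 in all, crops included, and the job is handed in when it is done.

Besides the shell and the picture viewer there is one more tool, called after ">>>" by a JSON object that holds its "method" and its "body", one argument or row to a line. step_arm: Moves the arm, as the interface text tells. Scaled input: -1 to 1 covers 0.25 m each way for a shift and 180 degrees each way for a turn. Its arguments: {"type":"object","properties":{"targets":{"type":"array","items":{"type":"array","items":{"type":"number"}}}},"required":["targets"]}

```bash
mkdir -p pics; ls
python3 - <<'E'
from rig import *
import cv2, numpy as np
s=read_state(); print(s["position"],s["tcp_rot"],s["opening"],s["time_s"])
for n in ["scene","top"]:
    c=capture(n); cv2.imwrite(f"pics/{n}0.png",cv2.resize(c["color"][:,:,::-1],(800,600),interpolation=cv2.INTER_CUBIC)); np.savez(f"{n}0.npz",**c)
    print(n,c["mtx"].round(1).tolist(),c["pose"].round(3).tolist())
E
```

```text
pics
[ 0.15627311 -0.60440144  0.22956189] [[ 9.68216226e-01  2.50114576e-01 -1.95983122e-04]
 [ 2.50114402e-01 -9.68213847e-01  2.17545956e-03]
 [ 3.54360575e-04 -2.15533345e-03 -9.99997614e-01]] 0.996537912066278 0.0
scene [[481.5, 0.0, 250.2], [0.0, 481.5, 190.4], [0.0, 0.0, 1.0]] [[0.449, 0.569, -0.689, 1.403], [0.893, -0.275, 0.355, -0.445], [0.012, -0.775, -0.632, 0.815], [0.0, 0.0, 0.0, 1.0]]
top [[387.8, 0.0, 254.6], [0.0, 387.8, 186.9], [0.0, 0.0, 1.0]] [[-0.028, -0.998, 0.063, 0.491], [-0.999, 0.026, -0.032, 0.014], [0.03, -0.064, -0.997, 1.175], [0.0, 0.0, 0.0, 1.0]]
```

View pics/scene0.png

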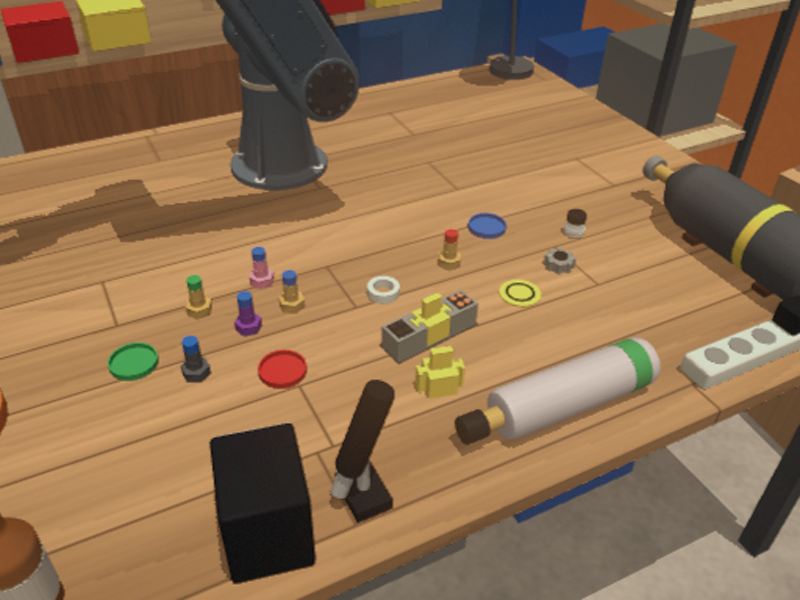

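View pics/top0.png

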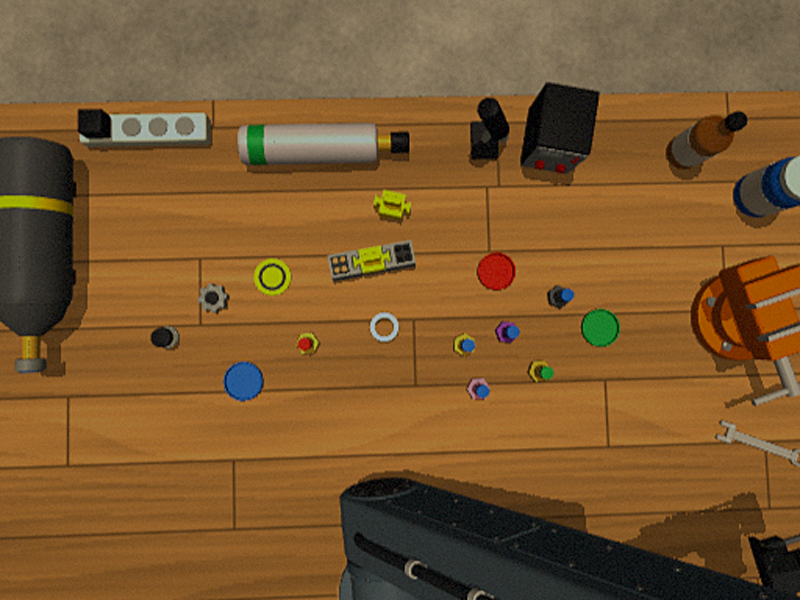

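The top view (800x600 scale) shows the rack with the wanted cassette at (371,260) and a look-alike farther out at (392,205). The pad is at (272,277), and the dishes are blue (244,381), red (496,271) and green (600,328). The brass adapters are red (307,344), blue (464,345) and green (540,372), and the steel fitting is at (560,296). The pink and purple look-alikes are at (479,390) and (508,332). The scene view shows the same layout from the front.

```bash
cat > h.py <<'E'
import cv2, numpy as np
HSV={"red":[((0,150,80),(6,255,255)),((174,150,80),(180,255,255))],"green":[((50,120,50),(80,255,255))],"blue":[((103,140,70),(122,255,255))],"yellow":[((25,150,90),(34,255,255))]}
def blobs(img,col,amin=25,roi=None):
    hsv=cv2.cvtColor(img,cv2.COLOR_RGB2HSV); m=sum(cv2.inRange(hsv,np.array(a),np.array(b)) for a,b in HSV[col])
    out=[]
    for c in cv2.findContours(m.astype(np.uint8),cv2.RETR_EXTERNAL,cv2.CHAIN_APPROX_NONE)[0]:
        M=cv2.moments(c); 
        if M["m00"]<amin: continue
        u=M["m10"]/M["m00"],M["m01"]/M["m00"]
        if roi is None or (roi[0]<u[0]<roi[2] and roi[1]<u[1]<roi[3]): out.append((np.array(u),M["m00"],c))
    return out
def ray(c,uv,fish=False):
    K,P=np.array(c["mtx"]),np.array(c["pose"]); d=np.array([(uv[0]-K[0,2])/K[0,0],(uv[1]-K[1,2])/K[1,1],1.])
    if fish:
        r=np.hypot(d[0],d[1]); d=np.array([d[0]/r*np.sin(r),d[1]/r*np.sin(r),np.cos(r)]) if r>1e-9 else np.array([0,0,1.])
    d=P[:3,:3]@d; return P[:3,3],d/np.linalg.norm(d)
def plane(c,uv,z,fish=False):
    o,d=ray(c,uv,fish); return o+d*(z-o[2])/d[2]
def tri(r1,r2):
    A=np.zeros((3,3));b=np.zeros(3)
    for o,d in (r1,r2):
        Q=np.eye(3)-np.outer(d,d);A+=Q;b+=Q@o
    p=np.linalg.solve(A,b); return p,np.linalg.norm(np.cross(p-r1[0],r1[1]))*2
E
python3 - <<'E'
from h import *
T=np.load("top0.npz");S=np.load("scene0.npz")
for col in HSV:
    bt=blobs(T["color"],col,roi=(80,110,420,260),amin=15); bs=blobs(S["color"],col,roi=(40,120,400,260),amin=15)
    print(col,"TOP",[(b[0].round(1).tolist(),b[1]) for b in bt]); print("  SC",[(b[0].round(1).tolist(),b[1]) for b in bs])
    for i,a in enumerate(bt):
        for j,b in enumerate(bs):
            p,g=tri(ray(T,a[0]),ray(S,b[0]))
            if g<.012 and -.01<p[2]<.12: print("   ",i,j,(p*1000).round(1),"gap",round(g*1000,1))
E
```

```text
red TOP [([194.5, 219.7], 36.0), ([317.5, 173.2], 416.0)]
  SC [([180.2, 235.6], 560.5), ([288.3, 150.4], 43.5)]
    0 1 [472.3 151.9  62.4] gap 1.6
    1 0 [ 601.7 -216.2    6.9] gap 1.5
green TOP [([349.6, 238.2], 41.0), ([384.2, 209.5], 421.0)]
  SC [([84.7, 230.9], 531.5), ([123.7, 180.6], 50.5)]
    0 1 [ 406.6 -291.1   60.8] gap 1.1
    1 0 [ 485.8 -416.     6.1] gap 1.1
blue TOP [([308.4, 249.9], 35.5), ([155.3, 243.7], 432.5), ([299.3, 220.7], 39.0), ([327.6, 212.1], 37.5), ([362.6, 188.4], 38.0)]
  SC [([121.4, 220.2], 70.5), ([155.6, 189.4], 28.5), ([184.4, 175.2], 18.5), ([164.8, 160.3], 19.0)]
    0 3 [ 377.2 -170.6   67.3] gap 3.1
    2 2 [ 460.9 -147.3   67.6] gap 2.5
    3 1 [ 482.8 -230.3   66.2] gap 3.5
    4 0 [ 549.1 -335.4   61. ] gap 0.8
yellow TOP [([294.0, 218.5], 30.0), ([199.0, 216.2], 27.0), ([173.8, 176.8], 417.5), ([237.5, 165.5], 249.5), ([250.4, 129.9], 245.0)]
  SC []
```

Run:
```python
from rig import *
from h import *
T=np.load("top0.npz");S=np.load("scene0.npz")
for uv in [(237.5,165.5),(250.4,129.9),(173.8,176.8)]: print(plane(T,uv,.05).round(3),plane(T,uv,.004).round(3))
# rack ends, eyeballed on 800px view -> /1.5625
a=plane(T,np.array((331,267))/1.5625,.044);b=plane(T,np.array((413,253))/1.5625,.044);print("rack row yaw",np.degrees(np.arctan2(*(a-b)[[1,0]])))
c=capture("wrist");s=read_state();print(c["mtx"].round(1),c["pose"].round(3))
R=np.array(s["tcp_rot"]);print("cam in tool",R.T@(c["pose"][:3,3]-s["position"]),"\n",(R.T@c["pose"][:3,:3]).round(3))
```

```text
[0.626 0.026 0.05 ] [0.632 0.027 0.004]
[ 0.731 -0.014  0.05 ] [ 0.74  -0.015  0.004]
[0.598 0.211 0.05 ] [0.603 0.219 0.004]
rack row yaw 98.31860613304879
[[297.3   0.  256.7]
 [  0.  297.3 194.3]
 [  0.    0.    1. ]] [[ 0.25  -0.931 -0.267  0.23 ]
 [-0.968 -0.241 -0.066 -0.585]
 [-0.002  0.275 -0.962  0.384]
 [ 0.     0.     0.     1.   ]]
cam in tool [ 0.07611475 -0.00118872 -0.15432933] 
 [[-0.    -0.961 -0.275]
 [ 1.    -0.    -0.001]
 [ 0.001 -0.275  0.961]]
```

>>> {"method": "step_arm", "body": {
  "targets": [
    [1,0.6,0.84,0.12,0.155],
    [1,0.6,0.84,0.12,0.155],
    [1,0.6,0.84,0.12,0.155],
    [1,0.6,0.84,0.12,0.155],
    [1,0.6,0.84,0.12,0.155],
    [1,0.6,0.84,0.12,0.155],
    [1,0.6,0.84,0.12,0.155],
    [1,0.6,0.84,0.12,0.155]
  ]
}}

```text
time_s: 0.95
position: [0.3061, -0.3962, 0.2606]
tcp_rot: [[0.739, 0.674, -0.0], [0.674, -0.739, -0.001], [-0.001, 0.001, -1.0]]
force: [0.6, -0.3, -0.2]
opening: 1.003
grasp_force: 0.0
```

>>> {"method": "step_arm", "body": {
  "targets": [
    [1,0.64,0.84,0,0.155],
    [1,0.64,0.84,0,0.155],
    [1,0.64,0.84,0,0.155],
    [1,0.64,0.84,0,0.155],
    [1,0.64,0.84,0,0.155],
    [1,0.64,0.84,0,0.155],
    [1,0.64,0.84,0,0.155],
    [1,0.64,0.84,0,0.155],
    [1,0.64,0.84,0,0.155]
  ]
}}

```text
time_s: 1.85
position: [0.4656, -0.1871, 0.2603]
tcp_rot: [[0.34, 0.94, -0.001], [0.94, -0.34, -0.0], [-0.001, -0.0, -1.0]]
force: [0.1, 1.0, -0.4]
opening: 1.005
grasp_force: 0.0
```

Run:
```python
from rig import *
from h import *
c=capture("wrist");s=read_state();print(s["position"],s["joint_positions"])
np.savez("w1.npz",**c);cv2.imwrite("pics/w1.png",cv2.resize(c["color"][:,:,::-1],(800,600)))
```

```text
[ 0.46555377 -0.18700421  0.26040846] [-3.46488320e+01  1.85368341e+01  9.73800302e+01 -3.23550782e-02
  6.40950002e+01 -1.47446449e+01]
```

View pics/w1.png

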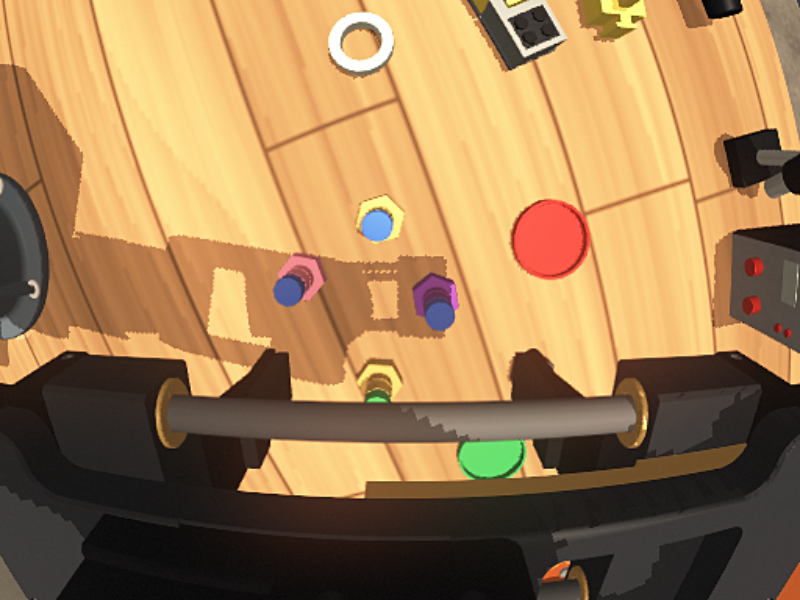

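>>> {"method": "step_arm", "body": {
  "targets": [
    [1,0.64,0.84,0,0.155],
    [1,0.64,0.84,0,0.155],
    [1,0.64,0.84,0,0.155],
    [1,0.64,0.84,0,0.155],
    [1,0.64,0.84,0,0.155],
    [1,0.64,0.84,0,0.155],
    [1,0.64,0.84,0,0.155],
    [1,0.64,0.84,0,0.155],
    [1,0.64,0.84,0,0.155]
  ]
}}

```text
time_s: 2.8
position: [0.6253, 0.0228, 0.2605]
tcp_rot: [[-0.14, 0.99, -0.001], [0.99, 0.14, -0.001], [-0.0, -0.001, -1.0]]
force: [-0.4, 0.2, -0.0]
opening: 0.997
grasp_force: 0.0
```

Run:
```python
from rig import *
from h import *
c=capture("wrist");s=read_state();print(s["position"],s["joint_positions"],np.array(s["tcp_rot"])[:,1])
np.savez("w2.npz",**c);cv2.imwrite("pics/w2.png",cv2.resize(c["color"][:,:,::-1],(800,600)))
```

```text
[0.62540541 0.02286691 0.26063005] [-8.10806280e+00  2.85473631e+01  7.99745959e+01 -3.13043805e-02
  7.15228496e+01 -1.61319809e+01] [ 9.90185292e-01  1.39757955e-01 -8.95252360e-04]
```

View pics/w2.png

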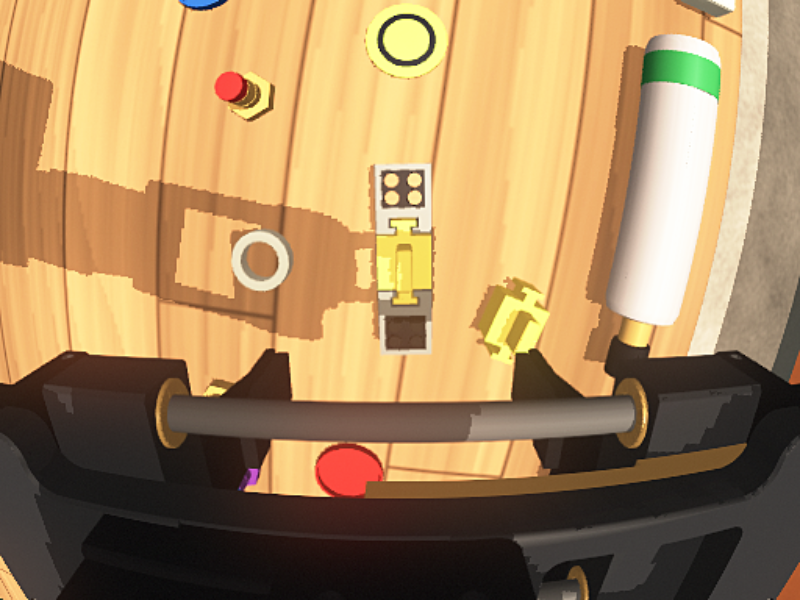

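The wrist views (800x600 scale) show the cassette in its rack at about (404,265) with the bar along the image column. The modules are centred at (403,198) and (406,335), the pad is at (406,40) and the red adapter at (240,95). The first wrist view has the blue brass adapter at (378,218), the red dish at (550,240), the green adapter at (378,385) and the green dish at (490,455). Next is a zoom for the bar edges.

Run:
```python
from h import *
W=np.load("w2.npz");im=W["color"]
cv2.imwrite("pics/w2c.png",cv2.resize(im[100:232,215:315,::-1],None,fx=4.5,fy=4.5,interpolation=cv2.INTER_CUBIC))
```

```text
(no output)
```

View pics/w2c.png

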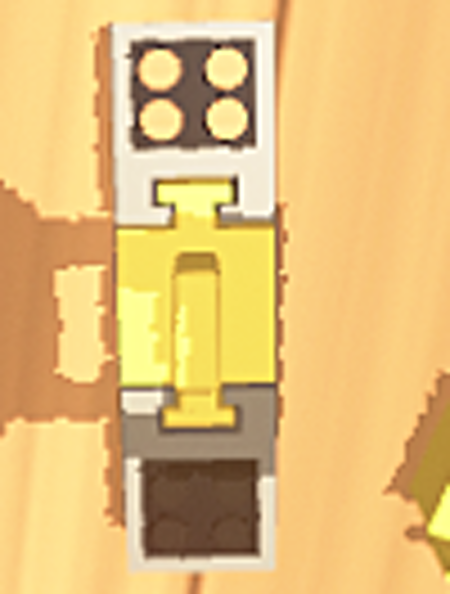

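Run:
```python
from h import *
W=np.load("w2.npz")
f=lambda q,z:plane(W,(215+(q[0]+.5)/4.5-.5,100+(q[1]+.5)/4.5-.5),z,True)
def quad(n,Q,z):
    P=np.array([f(q,z) for q in Q]);e=lambda a,b:P[b]-P[a]
    y=(e(3,0)+e(2,1)); x=e(0,1)+e(3,2)
    print(n,"ctr",(P.mean(0)*1000).round(1),"w",[round(np.linalg.norm(e(*k))*1000,1) for k in((0,1),(3,2),(3,0),(2,1))],"yaw",np.degrees(np.arctan2(-y[0],y[1])).round(1),np.degrees(np.arctan2(x[1],x[0])).round(1))
quad("mods",[(112,22),(275,22),(274,570),(131,570)],.044)
quad("body",[(117,228),(277,228),(275,386),(121,386)],.044)
quad("bar",[(174,270),(218,270),(219,395),(176,395)],.079)
```

```text
mods ctr [627.2  28.8  44. ] w [np.float64(44.6), np.float64(42.8), np.float64(159.7), np.float64(159.7)] yaw 9.0 8.0
body ctr [627.   28.4  44. ] w [np.float64(44.6), np.float64(44.1), np.float64(45.5), np.float64(45.5)] yaw 8.4 8.1
bar ctr [626.7  28.4  79. ] w [np.float64(11.2), np.float64(11.2), np.float64(32.8), np.float64(32.8)] yaw 8.8 8.0
```

>>> {"method": "step_arm", "body": {
  "targets": [
    [0.4,0.006,0.023,-0.4,0.003],
    [0.4,0.006,0.023,-0.4,0.003],
    [0.4,0.006,0.023,-0.4,0.003],
    [0.4,0.006,0.023,-0.4,0.003],
    [0.4,0.006,0.023,-0.4,0.003]
  ]
}}

```text
time_s: 3.35
position: [0.6298, 0.0297, 0.1635]
tcp_rot: [[-0.151, 0.989, 0.005], [0.989, 0.151, -0.001], [-0.002, 0.005, -1.0]]
force: [0.2, -0.6, 0.2]
opening: 0.715
grasp_force: 0.0
```

Run:
```python
from rig import *
from h import *
c=capture("wrist");s=read_state();print(s["position"],np.array(s["tcp_rot"])[:,1],s["opening"])
np.savez("w3.npz",**c)
im=c["color"];cv2.imwrite("pics/w3c.png",cv2.resize(im[100:260,190:330,::-1],None,fx=3.7,fy=3.7,interpolation=cv2.INTER_CUBIC))
```

```text
[0.62999239 0.02983768 0.16391199] [0.98850972 0.15103898 0.0059803 ] 0.7096239268424457
```

View pics/w3c.png

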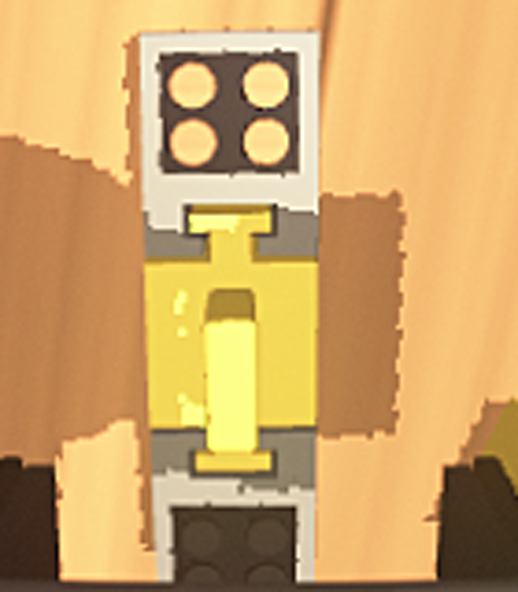

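The crop shows the body's top corners at (146,262), (318,262), (317,430) and (152,432), and the bar's top face spans (205–257, 320–452). I'll triangulate these against the earlier higher view.

Run:
```python
from rig import *
from h import *
A=np.load("w2.npz");B=np.load("w3.npz")
pa=lambda q:ray(A,(215+(q[0]+.5)/4.5-.5,100+(q[1]+.5)/4.5-.5),True)
pb=lambda q:ray(B,(190+(q[0]+.5)/3.7-.5,100+(q[1]+.5)/3.7-.5),True)
def on(r,z): return r[0]+r[1]*(z-r[0][2])/r[1][2]
for n,QA,QB,z in [("body",[(117,228),(277,228),(275,386),(121,386)],[(146,262),(318,262),(317,430),(152,432)],.044),("bar",[(174,270),(218,270),(219,395),(176,395)],[(205,320),(257,320),(257,452),(206,452)],.079)]:
    t=[tri(pa(a),pb(b)) for a,b in zip(QA,QB)]
    P=np.array([on(pb(q),z) for q in QB]);y=P[0]-P[3]+P[1]-P[2];x=P[1]-P[0]+P[2]-P[3]
    print(n,"tri",np.mean([k[0] for k in t],0).round(4),"z each",[round(k[0][2],3) for k in t],"| plane",P.mean(0).round(4),"yaw",np.degrees(np.arctan2(-y[0],y[1])).round(1),np.degrees(np.arctan2(x[1],x[0])).round(1),"size",np.linalg.norm(x)/2,np.linalg.norm(y)/2)
s=read_state();print(s["time_s"],s["position"],np.array(s["tcp_rot"])[:,2],s["qvel"])
```

```text
body tri [0.6272 0.029  0.0476] z each [np.float64(0.049), np.float64(0.046), np.float64(0.045), np.float64(0.051)] | plane [0.6273 0.0279 0.044 ] yaw 9.2 8.9 size 0.04377532285997913 0.045653525416760106
bar tri [0.627  0.028  0.0779] z each [np.float64(0.083), np.float64(0.082), np.float64(0.073), np.float64(0.074)] | plane [0.6271 0.0287 0.079 ] yaw 8.6 8.6 size 0.011766821201766278 0.031698883950365686
3.4 [0.62999239 0.02983768 0.16391199] [ 6.18292589e-03 -8.71971753e-04 -9.99980505e-01] [ 0.20835371 -0.24946018  0.08036844  0.08195559 -0.072193    0.00682496]
```

>>> {"method": "step_arm", "body": {
  "targets": [
    [0.2,0,0,0,0],
    [0.2,0,0,0,0],
    [0.2,0,0,0,0]
  ]
}}

```text
time_s: 3.7
position: [0.6283, 0.0306, 0.1617]
tcp_rot: [[-0.152, 0.988, 0.002], [0.988, 0.152, -0.0], [-0.001, 0.002, -1.0]]
force: [-0.1, 0.3, -0.3]
opening: 0.611
grasp_force: 0.0
```

>>> {"method": "step_arm", "body": {
  "targets": [
    [0.0,0,0,0,0],
    [0.0,0,0,0,0],
    [0.0,0,0,0,0]
  ]
}}

```text
time_s: 4.0
position: [0.6278, 0.0307, 0.1605]
tcp_rot: [[-0.152, 0.988, -0.0], [0.988, 0.152, 0.0], [0.0, -0.0, -1.0]]
force: [-0.3, 1.1, -0.4]
opening: 0.509
grasp_force: 0.0
```

>>> {"method": "step_arm", "body": {
  "targets": [
    [0,-0.002,-0.0084,-0.1,0],
    [0,-0.002,-0.0084,-0.2,0],
    [0,-0.002,-0.0084,-0.28,0],
    [0,-0.002,-0.0084,-0.34,0],
    [0,-0.002,-0.0084,-0.38,0],
    [0,-0.002,-0.0084,-0.4,0],
    [0,-0.002,-0.0084,-0.416,0],
    [0,-0.002,-0.0084,-0.416,0],
    [0,-0.002,-0.0084,-0.416,0],
    [0,-0.002,-0.0084,-0.416,0],
    [0,-0.002,-0.0084,-0.416,0],
    [0,-0.002,-0.0084,-0.416,0]
  ]
}}

```text
time_s: 5.2
position: [0.6276, 0.0285, 0.0569]
tcp_rot: [[-0.152, 0.988, 0.001], [0.988, 0.152, -0.0], [-0.0, 0.001, -1.0]]
force: [0.3, 0.5, -0.1]
opening: 0.504
grasp_force: 0.0
```

>>> {"method": "step_arm", "body": {
  "targets": [
    [-0.4,0,0,0,0],
    [-0.6,0,0,0,0],
    [-1,0,0,0,0],
    [-1,0,0,0,0],
    [-1,0,0,0,0],
    [-1,0,0,0,0],
    [-1,0,0,0,0],
    [-1,0,0,0,0],
    [-1,0,0,0,0],
    [-1,0,0,0,0],
    [-1,0,0,0,0],
    [-1,0,0,0,0]
  ]
}}

```text
time_s: 6.4
position: [0.6273, 0.0285, 0.0565]
tcp_rot: [[-0.152, 0.988, -0.0], [0.988, 0.152, 0.0], [0.0, -0.0, -1.0]]
force: [-0.3, 0.3, -1.7]
opening: 0.136
grasp_force: 30.0
```

Gripped (12 mm). Next I lift straight up slowly, well past 40 mm.

>>> {"method": "step_arm", "body": {
  "targets": [
    [-1,0,0,0.02,0],
    [-1,0,0,0.04,0],
    [-1,0,0,0.06,0],
    [-1,0,0,0.08,0],
    [-1,0,0,0.1,0],
    [-1,0,0,0.12,0],
    [-1,0,0,0.14,0],
    [-1,0,0,0.16,0],
    [-1,0,0,0.18,0],
    [-1,0,0,0.2,0],
    [-1,0,0,0.24,0],
    [-1,0,0,0.28,0],
    [-1,0,0,0.34,0],
    [-1,0,0,0.4,0],
    [-1,0,0,0.44,0],
    [-1,0,0,0.44,0],
    [-1,0,0,0.44,0],
    [-1,0,0,0.44,0],
    [-1,0,0,0.44,0],
    [-1,0,0,0.44,0]
  ]
}}

```text
time_s: 8.4
position: [0.627, 0.0286, 0.1658]
tcp_rot: [[-0.152, 0.988, -0.001], [0.988, 0.152, 0.0], [0.0, -0.001, -1.0]]
force: [-0.1, -0.5, -1.3]
opening: 0.135
grasp_force: 30.0
```

Run:
```python
from rig import *
from h import *
c=capture("wrist");s=read_state();print(s["position"],s["opening"],s["grasp_force"])
np.savez("w4.npz",**c)
im=c["color"];cv2.imwrite("pics/w4.png",cv2.resize(im[:,:,::-1],(800,600)))
W2=np.load("w2.npz")
for n,C in(("w2",W2),("w4",c)):
    print(n,[(b[0].round(1).tolist(),b[1]) for k in("yellow",) for b in blobs(C["color"],k,60)])
```

```text
[0.62709474 0.02856512 0.16595782] 0.13806206526426346 29.957019835710526
w2 [([324.1, 208.9], 63.5), ([259.0, 172.6], 139.5), ([262.3, 163.9], 594.0)]
w4 [([256.6, 287.0], 92.5), ([256.5, 249.2], 231.0), ([256.9, 210.9], 1579.0)]
```

View pics/w4.png

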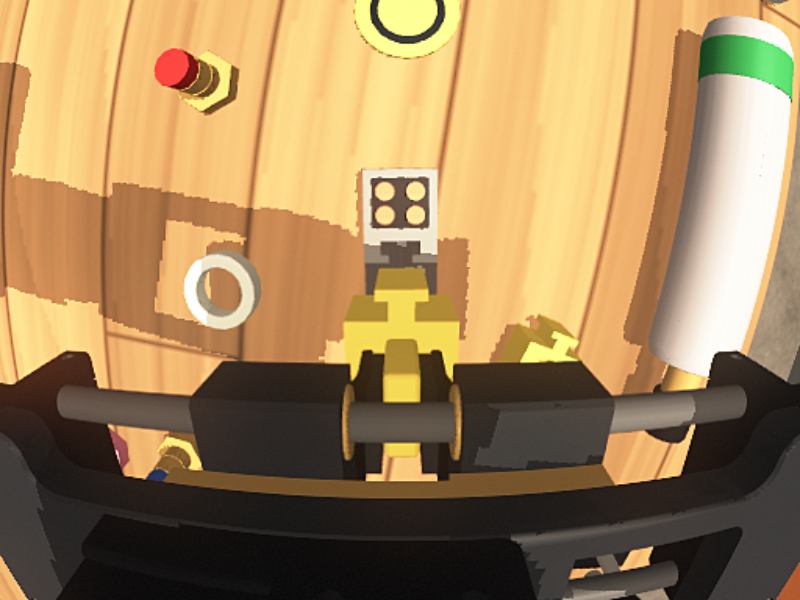

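The cassette hangs straight in the jaws at (403,330), with the pad at the top edge (407,10) and the red adapter at (200,75). I'll shift towards the pad and measure it from there.

>>> {"method": "step_arm", "body": {
  "targets": [
    [-1,-0.02,0.1,0,0],
    [-1,-0.05,0.2,0,0],
    [-1,-0.05,0.32,0,0],
    [-1,-0.05,0.4,0,0],
    [-1,-0.05,0.4,0,0],
    [-1,-0.05,0.4,0,0],
    [-1,-0.05,0.4,0,0],
    [-1,-0.05,0.4,0,0],
    [-1,-0.05,0.4,0,0],
    [-1,-0.05,0.4,0,0]
  ]
}}

```text
time_s: 9.45
position: [0.615, 0.1278, 0.1666]
tcp_rot: [[-0.151, 0.989, -0.0], [0.989, 0.151, -0.0], [-0.0, -0.0, -1.0]]
force: [-0.6, -0.2, -0.7]
opening: 0.137
grasp_force: 30.0
```

```bash
cat > pad.py <<'E'
import sys
from rig import *
from h import *
# pad outline / dish rim: outer contour of the largest blob of a colour near an expected point; centroid of the contour cast on the plane
def circ(c,col,z,exp,fish=True,r=.05):
    hsv=cv2.cvtColor(c["color"],cv2.COLOR_RGB2HSV); m=sum(cv2.inRange(hsv,np.array(a),np.array(b)) for a,b in HSV[col]).astype(np.uint8)
    m=cv2.morphologyEx(m,cv2.MORPH_CLOSE,np.ones((3,3),np.uint8)); best=None
    for k in cv2.findContours(m,cv2.RETR_EXTERNAL,cv2.CHAIN_APPROX_NONE)[0]:
        if cv2.contourArea(k)<60: continue
        P=np.array([plane(c,q,z,fish)[:2] for q in k[:,0]],np.float32); (x,y),R=cv2.minEnclosingCircle(P)
        if np.hypot(x-exp[0],y-exp[1])<r and (best is None or R>best[2]):
            el=cv2.fitEllipse(P); best=(x,y,R,el[0],el[1],cv2.fitEllipse(k)[0])
    return best
E
python3 - <<'E'
from pad import *
c=capture("wrist");np.savez("w5.npz",**c);s=read_state();print(s["position"])
T=np.load("top0.npz");W4=np.load("w4.npz");W2=np.load("w2.npz");S=np.load("scene0.npz")
HSV["yellow"]=[((24,110,90),(36,255,255))]
b={}
for n,C,f in(("w5",c,1),("w2",W2,1),("top",T,0),("scene",S,0)):
    b[n]=circ(C,"yellow",.004,(.603,.218),f); print(n,b[n])
print("tri",tri(ray(c,b["w5"][5],True),ray(W2,b["w2"][5],True)),tri(ray(c,b["w5"][5],True),ray(S,b["scene"][5])) if b["scene"] else "")
E
```

```text
[0.61493283 0.12803625 0.16657162]
w5 None
w2 None
top (0.6029348969459534, 0.21910466253757477, 0.0365912988781929, (0.6027257442474365, 0.21956224739551544), (0.06934918463230133, 0.07050911337137222), (173.75790405273438, 176.75341796875))
scene (0.6015075445175171, 0.2175242304801941, 0.03636697679758072, (0.6018489599227905, 0.2175413817167282), (0.06945478171110153, 0.06988568603992462), (332.4383544921875, 186.97731018066406))Traceback (most recent call last):
  File "<stdin>", line 8, in <module>
TypeError: 'NoneType' object is not subscriptable
```

Run:
```python
from pad import *
W5=np.load("w5.npz");W2=np.load("w2.npz");S=np.load("scene0.npz");T=np.load("top0.npz")
print(cv2.cvtColor(W2["color"],cv2.COLOR_RGB2HSV)[24:28,238:250:3])
HSV["yellow"]=[((26,80,130),(40,255,255))]
b={}
for n,C,f in(("w5",W5,1),("w2",W2,1),("top",T,0),("scene",S,0)):
    b[n]=circ(C,"yellow",.004,(.603,.218),f); print(n,b[n])
r={n:ray(C,b[n][5],f) for n,C,f in(("w5",W5,1),("w2",W2,1),("top",T,0),("scene",S,0)) if b[n]}
for p in(("w5","w2"),("w5","scene"),("w5","top"),("top","scene")):
    if p[0] in r and p[1] in r: print(p,tri(r[p[0]],r[p[1]]))
```

```text
[[[ 30 106 255]
  [ 33 150 180]
  [133  83  49]
  [ 30 101 255]]

 [[ 30 105 255]
  [ 33 146 164]
  [132  92  50]
  [ 30 101 255]]

 [[ 30 105 255]
  [ 31 149 200]
  [135  92  50]
  [ 30 100 255]]

 [[ 30 105 255]
  [ 31 148 183]
  [137  69  52]
  [ 30 100 255]]]
w5 (0.6004749536514282, 0.2575116753578186, 0.07235511392354965, (0.6023057699203491, 0.23981711268424988), (0.06687304377555847, 0.13549447059631348), (260.1941833496094, 79.34503173828125))
w2 (0.6018093228340149, 0.2213582843542099, 0.036210913211107254, (0.6018660664558411, 0.2211845964193344), (0.07060809433460236, 0.07088493555784225), (259.8500671386719, 25.526752471923828))
top (0.6029346585273743, 0.2198641151189804, 0.0360318161547184, (0.602611243724823, 0.2195683866739273), (0.06840582191944122, 0.06950634717941284), (173.75625610351562, 176.79095458984375))
scene (0.6017076373100281, 0.21760433912277222, 0.036183927208185196, (0.6016606092453003, 0.21790030598640442), (0.06851661205291748, 0.06881347298622131), (332.5111999511719, 186.89720153808594))
('w5', 'w2') (array([ 0.6003997 ,  0.24836122, -0.08987462]), np.float64(0.003076910031725198))
('w5', 'scene') (array([ 0.59747484,  0.23242378, -0.00511948]), np.float64(0.016837156261339876))
('w5', 'top') (array([ 0.60625204,  0.24082875, -0.07922976]), np.float64(0.01564415810778152))
('top', 'scene') (array([0.60211392, 0.21887688, 0.00353966]), np.float64(0.0018337438254925665))
```

>>> {"method": "step_arm", "body": {
  "targets": [
    [-1,-0.03,0.15,0,0],
    [-1,-0.05,0.28,0,0],
    [-1,-0.05,0.364,0,0],
    [-1,-0.05,0.364,-0.1,0],
    [-1,-0.05,0.364,-0.2,0],
    [-1,-0.05,0.364,-0.28,0],
    [-1,-0.05,0.364,-0.33,0],
    [-1,-0.05,0.364,-0.37,0],
    [-1,-0.05,0.364,-0.4,0],
    [-1,-0.05,0.364,-0.41,0],
    [-1,-0.05,0.364,-0.42,0],
    [-1,-0.05,0.364,-0.43,0],
    [-1,-0.05,0.364,-0.437,0],
    [-1,-0.05,0.364,-0.437,0],
    [-1,-0.05,0.364,-0.437,0],
    [-1,-0.05,0.364,-0.437,0],
    [-1,-0.05,0.364,-0.437,0],
    [-1,-0.05,0.364,-0.437,0]
  ]
}}

```text
time_s: 11.3
position: [0.6024, 0.2196, 0.0574]
tcp_rot: [[-0.152, 0.988, 0.0], [0.988, 0.152, 0.0], [0.0, 0.0, -1.0]]
force: [0.2, 0.5, -0.9]
opening: 0.134
grasp_force: 30.0
```

>>> {"method": "step_arm", "body": {
  "targets": [
    [-0.4,0,0,0,0],
    [-0.2,0,0,0,0],
    [0,0,0,0,0],
    [0,0,0,0,0],
    [0,0,0,0,0],
    [0,0,0,0,0],
    [0,0,0,0,0],
    [0,0,0,0,0],
    [0,0,0,0.06,0],
    [0,0,0,0.14,0],
    [0,0,0,0.26,0],
    [0,0,0,0.4,0],
    [0,0,0,0.5,0],
    [0,0,0,0.5,0],
    [0,0,0,0.5,0],
    [0,0,0,0.5,0],
    [0,0,0,0.5,0]
  ]
}}

```text
time_s: 13.0
position: [0.6012, 0.2193, 0.1807]
tcp_rot: [[-0.152, 0.988, -0.003], [0.988, 0.152, -0.001], [-0.0, -0.003, -1.0]]
force: [-0.9, -0.4, 0.3]
opening: 0.502
grasp_force: 0.0
```

Run:
```python
from rig import *
from h import *
c=capture("wrist");np.savez("w6.npz",**c);s=read_state();print(s["position"],s["joint_positions"])
cv2.imwrite("pics/w6.png",cv2.resize(c["color"][:,:,::-1],(800,600)))
```

```text
[0.60144747 0.21935873 0.18076931] [ 1.00539565e+01  3.46544827e+01  8.23772555e+01 -1.68199023e-03
  6.31412506e+01  1.33389845e+00]
```

View pics/w6.png

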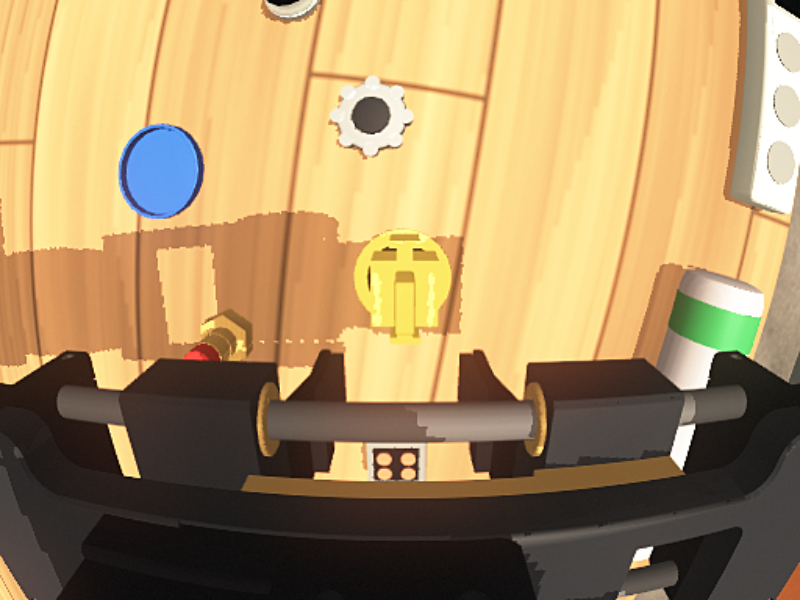

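The cassette stands upright on the pad at (404,285) with the jaws clear. The blue dish is at (162,171) and the red adapter at (215,345). Now the adapters and dishes, measured over all saved views.

Run:
```python
from pad import *
HSV["red"]=[((0,130,80),(6,255,255)),((172,130,80),(180,255,255))];HSV["green"]=[((50,90,50),(80,255,255))];HSV["blue"]=[((100,110,70),(122,255,255))]
V={n:(np.load(n+".npz"),n[0]=="w") for n in("w1","w2","w4","w6","top0","scene0")}
for col,e in(("red",(.602,-.216)),("green",(.486,-.416)),("blue",(.407,.258))):
    r={}
    for n,(C,f) in V.items():
        b=circ(C,col,.012,e,f,.03)
        if b and b[2]>.033: r[n]=ray(C,b[5],f); print("dish",col,n,np.round(b[3],4),"R",round(b[2],4),np.round(b[4],4))
    k=list(r); print("   tri",[(a,b,tri(r[a],r[b])[0].round(4)) for i,a in enumerate(k) for b in k[i+1:]][-3:])
for col,e in(("red",(.472,.152)),("green",(.4066,-.2911)),("blue",(.461,-.1473))):
    r={}
    for n,(C,f) in V.items():
        for b in blobs(C["color"],col,20):
            p=plane(C,b[0],.062,f)
            if np.hypot(*(p[:2]-e))<.025: r[n]=ray(C,b[0],f); print("cap",col,n,p.round(4),b[1])
    k=list(r); print("   tri",[(a,b,tri(r[a],r[b])[0].round(4)) for i,a in enumerate(k) for b in k[i+1:]])
```

```text
dish red w1 [ 0.6004 -0.2124] R 0.0382 [0.0716 0.0745]
dish red w2 [ 0.5991 -0.2073] R 0.0395 [0.0663 0.0772]
dish red top0 [ 0.6014 -0.2146] R 0.0371 [0.0701 0.0708]
dish red scene0 [ 0.6054 -0.2179] R 0.041 [0.0711 0.0796]
   tri [('w2', 'top0', array([ 0.6007, -0.2168, -0.0019])), ('w2', 'scene0', array([ 0.5979, -0.2148,  0.0018])), ('top0', 'scene0', array([ 0.6015, -0.2163,  0.0067]))]
dish green w1 [ 0.4839 -0.4155] R 0.0382 [0.0528 0.0794]
dish green top0 [ 0.4862 -0.4133] R 0.0374 [0.0699 0.0714]
dish green scene0 [ 0.4907 -0.4161] R 0.0406 [0.0714 0.0794]
   tri [('w1', 'top0', array([ 0.4849, -0.4119,  0.0155])), ('w1', 'scene0', array([ 0.4842, -0.4171,  0.0066])), ('top0', 'scene0', array([ 0.4859, -0.4158,  0.0066]))]
dish blue w6 [0.4062 0.2789] R 0.0385 [0.0716 0.0759]
dish blue top0 [0.4051 0.276 ] R 0.0369 [0.069  0.0712]
dish blue scene0 [0.4079 0.27  ] R 0.0352 [0.0539 0.0678]
   tri [('w6', 'top0', array([0.4042, 0.2783, 0.0044])), ('w6', 'scene0', array([0.4012, 0.2774, 0.0038])), ('top0', 'scene0', array([0.4038, 0.2753, 0.0079]))]
cap red w2 [0.4723 0.1549 0.0
[... 639 characters left out ...]
0', array([0.4723, 0.1519, 0.0624]))]
cap green top0 [ 0.4068 -0.2903  0.062 ] 41.0
cap green scene0 [ 0.407  -0.2915  0.062 ] 53.0
   tri [('top0', 'scene0', array([ 0.4066, -0.2909,  0.0614]))]
cap blue w1 [ 0.4607 -0.145   0.062 ] 271.0
cap blue w4 [ 0.4621 -0.1323  0.062 ] 51.0
cap blue top0 [ 0.4613 -0.1469  0.062 ] 39.0
cap blue scene0 [ 0.455  -0.1464  0.062 ] 27.0
   tri [('w1', 'w4', array([ 0.4573, -0.1446,  0.05  ])), ('w1', 'top0', array([ 0.4622, -0.1436,  0.0826])), ('w1', 'scene0', array([ 0.4603, -0.1463,  0.0655])), ('w4', 'top0', array([ 0.4577, -0.1463,  0.0495])), ('w4', 'scene0', array([ 0.4529, -0.1433,  0.0548])), ('top0', 'scene0', array([ 0.461 , -0.1473,  0.0663]))]
```

>>> {"method": "step_arm", "body": {
  "targets": [
    [0.3,-0.15,-0.08,-0.05,0],
    [0.3,-0.34,-0.18,-0.1,0],
    [0.3,-0.519,-0.262,-0.15,0],
    [0.3,-0.519,-0.262,-0.15,0],
    [0.3,-0.519,-0.262,-0.15,0],
    [0.3,-0.519,-0.262,-0.15,0],
    [0.3,-0.519,-0.262,-0.25,0],
    [0.3,-0.519,-0.262,-0.35,0],
    [0.3,-0.519,-0.262,-0.44,0],
    [0.3,-0.519,-0.262,-0.52,0],
    [0.3,-0.519,-0.262,-0.55,0],
    [0.3,-0.519,-0.262,-0.571,0],
    [0.3,-0.519,-0.262,-0.571,0],
    [0.3,-0.519,-0.262,-0.571,0],
    [0.3,-0.519,-0.262,-0.571,0],
    [0.3,-0.519,-0.262,-0.571,0],
    [0.3,-0.519,-0.262,-0.571,0]
  ]
}}

```text
time_s: 14.75
position: [0.4729, 0.1541, 0.0401]
tcp_rot: [[-0.152, 0.988, 0.001], [0.988, 0.152, 0.0], [-0.0, 0.001, -1.0]]
force: [0.0, 0.4, 0.5]
opening: 0.65
grasp_force: 0.0
```

>>> {"method": "step_arm", "body": {
  "targets": [
    [0,0,0,0,0],
    [-0.2,0,0,0,0],
    [-0.3,0,0,0,0],
    [-0.4,0,0,0,0],
    [-0.5,0,0,0,0],
    [-1,0,0,0,0],
    [-1,0,0,0,0],
    [-1,0,0,0,0],
    [-1,0,0,0,0],
    [-1,0,0,0,0],
    [-1,0,0,0,0],
    [-1,0,0,0,0]
  ]
}}

```text
time_s: 15.95
position: [0.4725, 0.1541, 0.0395]
tcp_rot: [[-0.152, 0.988, -0.0], [0.988, 0.152, -0.0], [0.0, -0.0, -1.0]]
force: [-0.0, 0.0, -0.9]
opening: 0.266
grasp_force: 30.0
```

>>> {"method": "step_arm", "body": {
  "targets": [
    [-1,0,0,0.04,0],
    [-1,0,0,0.12,0],
    [-1,0,0,0.24,0],
    [-1,0,0,0.36,0],
    [-1,0,0,0.48,0],
    [-1,0,0,0.48,0],
    [-1,0,0,0.48,0],
    [-1,0,0,0.48,0],
    [-1,0,0,0.48,0]
  ]
}}

```text
time_s: 16.85
position: [0.4715, 0.1539, 0.1582]
tcp_rot: [[-0.152, 0.988, -0.003], [0.988, 0.152, -0.0], [0.0, -0.003, -1.0]]
force: [-0.0, -0.9, -2.1]
opening: 0.266
grasp_force: 30.0
```

Run:
```python
from pad import *
c=capture("wrist");np.savez("w7.npz",**c);s=read_state();print(s["position"],s["opening"])
W=np.load("w6.npz")
HSV["yellow"]=[((26,80,130),(40,255,255))];b=circ(c,"yellow",.004,(.602,.2195),True,.04);print("pad",b)
cv2.imwrite("pics/w7.png",cv2.resize(c["color"][:,:,::-1],(800,600)))
```

```text
[0.47169742 0.15392742 0.15827857] 0.270765205680639
pad None
```

View pics/w7.png

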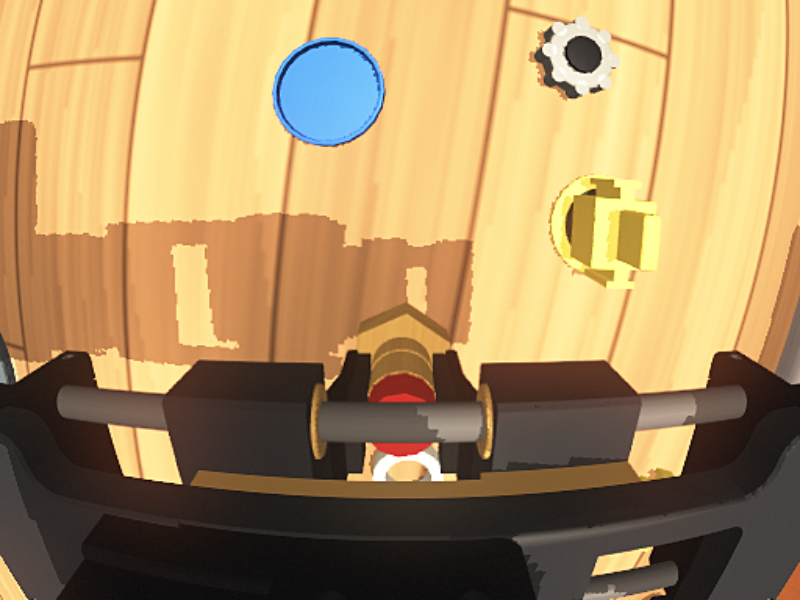

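The red adapter hangs upright in the jaws, with its foot's front corner at (404,305). The cassette still stands on the pad at (610,230), and the blue dish is at (330,92). I'll check how far the adapter sits off the jaw centre.

Run:
```python
from pad import *
HSV["blue"]=[((100,110,70),(122,255,255))]
C=np.load("w7.npz");s=read_state();R=np.array(s["tcp_rot"]);p=np.array(s["position"])
P=plane(C,np.array((404.,305.))/1.5625,p[2]-.0225+.0005,True)
print("corner in tool xy (mm)",(R.T@(P-p))[:2]*1000,"centre = minus 22 in x")
print("blue dish",circ(C,"blue",.012,(.405,.277),True,.03))
# cassette body top in w7 from its grip bar top far-right corners vs expected
```

```text
corner in tool xy (mm) [25.5794164   1.58384842] centre = minus 22 in x
blue dish (0.40450048446655273, 0.2782236933708191, 0.037043482065200806, (0.4044429361820221, 0.2783468961715698), (0.07177460193634033, 0.07272207736968994), (209.82052612304688, 58.171600341796875))
```

>>> {"method": "step_arm", "body": {
  "targets": [
    [-1,0.06,-0.16,0,0],
    [-1,0.12,-0.34,0,0],
    [-1,0.19,-0.54,0,0],
    [-1,0.257,-0.744,0,0]
  ]
}}

```text
time_s: 17.3
position: [0.5348, -0.0271, 0.1585]
tcp_rot: [[-0.152, 0.988, -0.002], [0.988, 0.152, 0.001], [0.001, -0.002, -1.0]]
force: [0.5, 0.7, -1.5]
opening: 0.267
grasp_force: 30.0
```

>>> {"method": "step_arm", "body": {
  "targets": [
    [-1,0.07,-0.2,0,0],
    [-1,0.14,-0.4,0,0],
    [-1,0.2,-0.58,0,0],
    [-1,0.25,-0.7,0,0],
    [-1,0.259,-0.744,0,0],
    [-1,0.259,-0.744,0,0],
    [-1,0.259,-0.744,0,0],
    [-1,0.259,-0.744,0,0],
    [-1,0.259,-0.744,0,0],
    [-1,0.259,-0.744,0,0],
    [-1,0.259,-0.744,0,0]
  ]
}}

```text
time_s: 18.4
position: [0.5995, -0.2108, 0.1598]
tcp_rot: [[-0.153, 0.988, 0.0], [0.988, 0.153, -0.0], [-0.0, 0.0, -1.0]]
force: [-0.1, -0.2, -1.7]
opening: 0.267
grasp_force: 30.0
```

Run:
```python
from pad import *
c=capture("wrist");np.savez("w8.npz",**c);s=read_state();print(s["position"],s["opening"],s["grasp_force"],s["joint_positions"])
# next targets as seen from here
HSV["blue"]=[((100,110,70),(122,255,255))];HSV["green"]=[((50,90,50),(80,255,255))];HSV["red"]=[((0,130,80),(6,255,255)),((172,130,80),(180,255,255))]
for b in blobs(c["color"],"blue",20): print("blue",b[0].round(1),b[1],plane(c,b[0],.066,True).round(4))
print(circ(c,"red",.012,(.601,-.2155),True,.04))
```

```text
[ 0.59958291 -0.21109252  0.15978606] 0.26475581173622 30.004211207851768 [-2.94521911e+01  3.57212365e+01  8.42110574e+01  2.12314508e-04
  6.00540647e+01 -3.82212324e+01]
blue [128.8 199.4] 370.0 [ 0.4823 -0.2282  0.066 ]
blue [ 41.7 126.4] 264.0 [ 0.3753 -0.168   0.066 ]
blue [113.8 106.4] 456.5 [ 0.4612 -0.1442  0.066 ]
(0.6010738015174866, -0.21229039132595062, 0.03741845488548279, (0.6004585027694702, -0.2063734382390976), (0.05969948694109917, 0.07636777311563492), (257.6370544433594, 180.7294158935547))
```

>>> {"method": "step_arm", "body": {
  "targets": [
    [-1,0.004,-0.023,-0.08,0],
    [-1,0.004,-0.023,-0.18,0],
    [-1,0.004,-0.023,-0.28,0],
    [-1,0.004,-0.023,-0.35,0],
    [-1,0.004,-0.023,-0.4,0],
    [-1,0.004,-0.023,-0.43,0],
    [-1,0.004,-0.023,-0.45,0],
    [-1,0.004,-0.023,-0.462,0],
    [-1,0.004,-0.023,-0.462,0],
    [-1,0.004,-0.023,-0.462,0],
    [-1,0.004,-0.023,-0.462,0],
    [-1,0.004,-0.023,-0.462,0],
    [-1,0.004,-0.023,-0.462,0]
  ]
}}

```text
time_s: 19.75
position: [0.6007, -0.2175, 0.0444]
tcp_rot: [[-0.152, 0.988, 0.0], [0.988, 0.152, -0.0], [-0.0, 0.0, -1.0]]
force: [0.3, 0.6, -2.4]
opening: 0.267
grasp_force: 30.0
```

>>> {"method": "step_arm", "body": {
  "targets": [
    [-0.4,0,0,0,0],
    [-0.2,0,0,0,0],
    [0,0,0,0,0],
    [0.1,0,0,0,0],
    [0.1,0,0,0,0],
    [0.1,0,0,0,0],
    [0.1,0,0,0,0],
    [0.1,0,0,0,0],
    [0.1,0,0,0.06,0],
    [0.1,0,0,0.14,0],
    [0.1,0,0,0.26,0],
    [0.1,0,0,0.4,0],
    [0.1,0,0,0.46,0],
    [0.1,0,0,0.46,0],
    [0.1,0,0,0.46,0],
    [0.1,0,0,0.46,0],
    [0.1,0,0,0.46,0]
  ]
}}

```text
time_s: 21.45
position: [0.5996, -0.2169, 0.1576]
tcp_rot: [[-0.152, 0.988, -0.003], [0.988, 0.152, 0.002], [0.002, -0.002, -1.0]]
force: [-1.4, -0.6, 0.1]
opening: 0.547
grasp_force: 0.0
```

Run:
```python
from pad import *
c=capture("wrist");np.savez("w9.npz",**c);s=read_state();print(s["position"],s["opening"])
cv2.imwrite("pics/w9.png",cv2.resize(c["color"][:,:,::-1],(800,600)))
```

```text
[ 0.59975654 -0.21698575  0.15762278] 0.5478379962983809
```

View pics/w9.png

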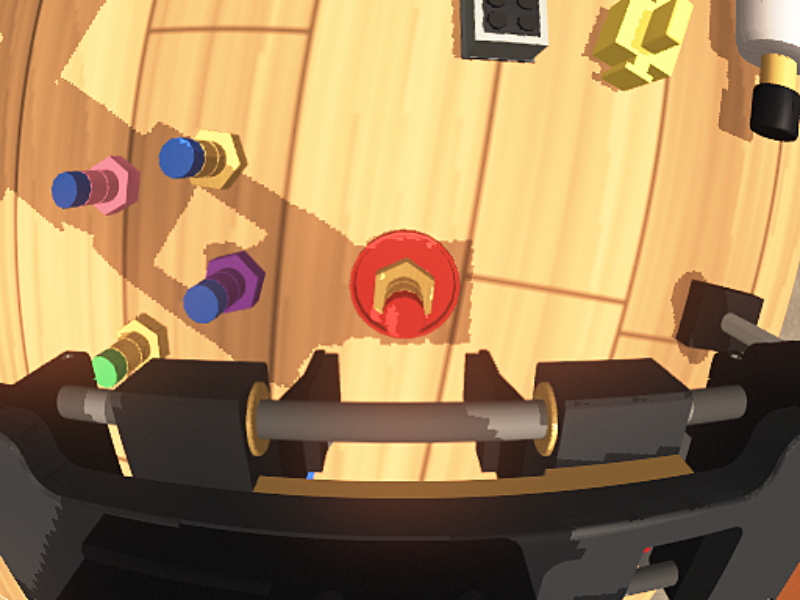

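The red adapter stands upright in the red dish: foot at (405,285), dish centre (405,285). The blue brass adapter is at (205,158), with pink at (100,185) and purple at (230,280) clear of the jaws' path. Next is blue.

>>> {"method": "step_arm", "body": {
  "targets": [
    [0.2,-0.14,0.07,0,0],
    [0.2,-0.3,0.15,0,0],
    [0.2,-0.46,0.23,0,0],
    [0.2,-0.558,0.286,0,0],
    [0.2,-0.558,0.286,0,0],
    [0.2,-0.558,0.286,0,0],
    [0.2,-0.558,0.286,0,0],
    [0.2,-0.558,0.286,0,0],
    [0.2,-0.558,0.286,-0.1,0],
    [0.2,-0.558,0.286,-0.22,0],
    [0.2,-0.558,0.286,-0.32,0],
    [0.2,-0.558,0.286,-0.4,0],
    [0.2,-0.558,0.286,-0.45,0],
    [0.2,-0.558,0.286,-0.478,0],
    [0.2,-0.558,0.286,-0.478,0],
    [0.2,-0.558,0.286,-0.478,0],
    [0.2,-0.558,0.286,-0.478,0],
    [0.2,-0.558,0.286,-0.478,0]
  ]
}}

```text
time_s: 23.3
position: [0.4615, -0.1462, 0.0403]
tcp_rot: [[-0.152, 0.988, 0.001], [0.988, 0.152, -0.001], [-0.001, 0.001, -1.0]]
force: [0.1, -0.1, -0.6]
opening: 0.602
grasp_force: 0.0
```

>>> {"method": "step_arm", "body": {
  "targets": [
    [0,0,0,0,0],
    [-0.2,0,0,0,0],
    [-0.3,0,0,0,0],
    [-0.4,0,0,0,0],
    [-0.5,0,0,0,0],
    [-1,0,0,0,0],
    [-1,0,0,0,0],
    [-1,0,0,0,0],
    [-1,0,0,0,0],
    [-1,0,0,0,0],
    [-1,0,0,0,0]
  ]
}}

```text
time_s: 24.4
position: [0.4609, -0.1458, 0.0395]
tcp_rot: [[-0.152, 0.988, -0.0], [0.988, 0.152, 0.0], [0.0, -0.0, -1.0]]
force: [-1.3, 0.6, -0.1]
opening: 0.266
grasp_force: 30.0
```

>>> {"method": "step_arm", "body": {
  "targets": [
    [-1,0,0,0.04,0],
    [-1,0,0,0.12,0],
    [-1,0,0,0.24,0],
    [-1,0,0,0.36,0],
    [-1,0,0,0.48,0],
    [-1,0,0,0.48,0],
    [-1,0,0,0.48,0],
    [-1,0,0,0.48,0],
    [-1,0,0,0.48,0]
  ]
}}

```text
time_s: 25.3
position: [0.46, -0.1454, 0.1583]
tcp_rot: [[-0.152, 0.988, -0.003], [0.988, 0.152, 0.002], [0.002, -0.002, -1.0]]
force: [0.1, -0.3, -1.8]
opening: 0.266
grasp_force: 30.0
```

Run:
```python
from pad import *
c=capture("wrist");np.savez("w10.npz",**c);s=read_state();print(s["position"],s["opening"],s["grasp_force"],s["time_s"])
cv2.imwrite("pics/w10c.png",cv2.resize(c["color"][150:310,180:340,::-1],None,fx=3.5,fy=3.5,interpolation=cv2.INTER_CUBIC))
```

```text
[ 0.46019304 -0.14542603  0.15831147] 0.27111310867010546 29.990142644383013 25.35
```

View pics/w10c.png

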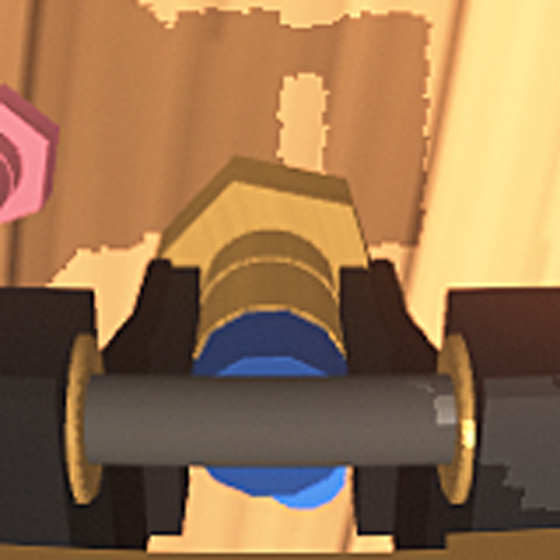

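The blue brass adapter is held upright and centred between the pads: cap at (270,430) in the crop, foot above it at (265,230).

>>> {"method": "step_arm", "body": {
  "targets": [
    [-1,-0.02,0.14,0,0],
    [-1,-0.04,0.3,0,0],
    [-1,-0.064,0.46,0,0],
    [-1,-0.088,0.62,0,0],
    [-1,-0.112,0.78,0,0],
    [-1,-0.112,0.84,0,0],
    [-1,-0.112,0.84,0,0]
  ]
}}

```text
time_s: 26.05
position: [0.4319, 0.0661, 0.1588]
tcp_rot: [[-0.155, 0.988, -0.002], [0.988, 0.155, 0.001], [0.001, -0.002, -1.0]]
force: [-0.4, 0.8, -2.2]
opening: 0.27
grasp_force: 30.0
```

>>> {"method": "step_arm", "body": {
  "targets": [
    [-1,-0.02,0.14,0,0],
    [-1,-0.04,0.3,0,0],
    [-1,-0.064,0.46,0,0],
    [-1,-0.088,0.62,0,0],
    [-1,-0.112,0.78,0,0],
    [-1,-0.113,0.852,0,0],
    [-1,-0.113,0.852,0,0],
    [-1,-0.113,0.852,0,0],
    [-1,-0.113,0.852,0,0],
    [-1,-0.113,0.852,0,0],
    [-1,-0.113,0.852,0,0],
    [-1,-0.113,0.852,0,0]
  ]
}}

```text
time_s: 27.25
position: [0.405, 0.2765, 0.1596]
tcp_rot: [[-0.151, 0.989, -0.0], [0.989, 0.151, -0.0], [-0.0, -0.0, -1.0]]
force: [-0.7, -0.0, -2.3]
opening: 0.265
grasp_force: 30.0
```

Run:
```python
from pad import *
c=capture("wrist");np.savez("w11.npz",**c);s=read_state();print(s["position"],s["opening"],s["grasp_force"],s["joint_positions"])
HSV["blue"]=[((100,110,70),(122,255,255))]
print(circ(c,"blue",.012,(.405,.2775),True,.04))
```

```text
[0.40493211 0.27664897 0.15961447] 0.2697747228641712 30.0032717641443 [ 2.12600232e+01  2.61908869e+01  1.05243030e+02 -1.88806909e-03
  4.85647071e+01  1.25870185e+01]
(0.40375667810440063, 0.27909842133522034, 0.03672248125076294, (0.4031985104084015, 0.2841525375843048), (0.060282908380031586, 0.07501811534166336), (255.6125030517578, 177.46762084960938))
```

>>> {"method": "step_arm", "body": {
  "targets": [
    [-1,0,0,-0.08,0],
    [-1,0,0,-0.18,0],
    [-1,0,0,-0.28,0],
    [-1,0,0,-0.35,0],
    [-1,0,0,-0.4,0],
    [-1,0,0,-0.43,0],
    [-1,0,0,-0.45,0],
    [-1,0,0,-0.462,0],
    [-1,0,0,-0.462,0],
    [-1,0,0,-0.462,0],
    [-1,0,0,-0.462,0],
    [-1,0,0,-0.462,0],
    [-1,0,0,-0.462,0]
  ]
}}

```text
time_s: 28.6
position: [0.4049, 0.2772, 0.0443]
tcp_rot: [[-0.152, 0.988, 0.001], [0.988, 0.152, 0.0], [0.0, 0.001, -1.0]]
force: [-0.5, -0.5, -1.3]
opening: 0.265
grasp_force: 30.0
```

>>> {"method": "step_arm", "body": {
  "targets": [
    [-0.4,0,0,0,0],
    [-0.2,0,0,0,0],
    [0,0,0,0,0],
    [0.1,0,0,0,0],
    [0.1,0,0,0,0],
    [0.1,0,0,0,0],
    [0.1,0,0,0,0],
    [0.1,0,0,0,0],
    [0.1,0,0,0.06,0],
    [0.1,0,0,0.14,0],
    [0.1,0,0,0.26,0],
    [0.1,0,0,0.4,0],
    [0.1,0,0,0.46,0],
    [0.1,0,0,0.46,0],
    [0.1,0,0,0.46,0],
    [0.1,0,0,0.46,0],
    [0.1,0,0,0.46,0]
  ]
}}

```text
time_s: 30.3
position: [0.4039, 0.2768, 0.1578]
tcp_rot: [[-0.152, 0.988, -0.003], [0.988, 0.152, -0.001], [-0.001, -0.003, -1.0]]
force: [-0.5, -0.5, -0.3]
opening: 0.546
grasp_force: 0.0
```

Run:
```python
from pad import *
c=capture("wrist");np.savez("w12.npz",**c);s=read_state();print(s["position"],s["opening"],s["grasp_force"])
cv2.imwrite("pics/w12.png",cv2.resize(c["color"][:,:,::-1],(640,480)))
```

```text
[0.40409242 0.27681479 0.15788434] 0.5510700271545943 0.0
```

View pics/w12.png

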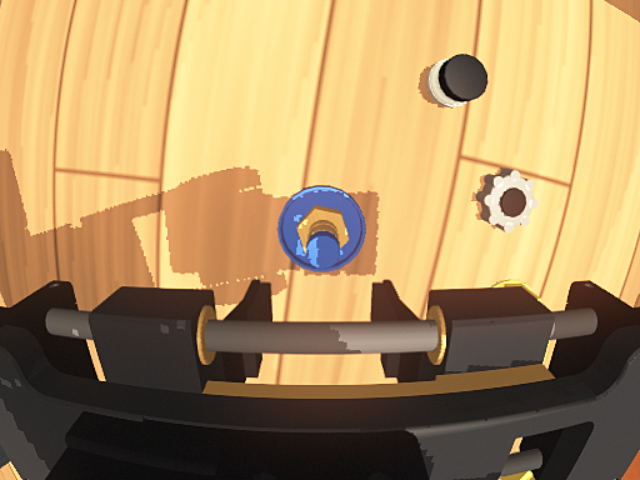

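The blue adapter stands centred in the blue dish, (320,230) in the 640x480 view. Next I head back for green and refine its position from earlier views.

>>> {"method": "step_arm", "body": {
  "targets": [
    [0.1,0,-0.14,0,0],
    [0.1,0,-0.3,0,0],
    [0.1,0,-0.46,0,0],
    [0.1,0,-0.62,0,0],
    [0.1,0,-0.76,0,0],
    [0.1,0,-0.76,0,0]
  ]
}}

```text
time_s: 30.95
position: [0.4049, 0.084, 0.1585]
tcp_rot: [[-0.146, 0.989, -0.001], [0.989, 0.146, -0.001], [-0.0, -0.001, -1.0]]
force: [0.1, -0.0, -0.7]
opening: 0.548
grasp_force: 0.0
```

>>> {"method": "step_arm", "body": {
  "targets": [
    [0.1,0,-0.14,0,0],
    [0.1,0,-0.3,0,0],
    [0.1,0,-0.46,0,0],
    [0.1,0,-0.62,0,0],
    [0.1,0,-0.76,0,0],
    [0.1,0,-0.76,0,0]
  ]
}}

```text
time_s: 31.55
position: [0.4066, -0.1065, 0.1589]
tcp_rot: [[-0.147, 0.989, 0.003], [0.989, 0.147, -0.002], [-0.002, 0.002, -1.0]]
force: [0.6, -0.2, 0.2]
opening: 0.554
grasp_force: 0.0
```

>>> {"method": "step_arm", "body": {
  "targets": [
    [0.1,0,-0.14,0,0],
    [0.1,0,-0.3,0,0],
    [0.1,0,-0.46,0,0],
    [0.1,0.008,-0.62,0,0],
    [0.1,0.008,-0.752,0,0],
    [0.1,0.008,-0.752,0,0],
    [0.1,0.008,-0.752,0,0],
    [0.1,0.008,-0.752,0,0],
    [0.1,0.008,-0.752,0,0],
    [0.1,0.008,-0.752,0,0]
  ]
}}

```text
time_s: 32.55
position: [0.4068, -0.2895, 0.159]
tcp_rot: [[-0.153, 0.988, -0.0], [0.988, 0.153, 0.001], [0.001, -0.0, -1.0]]
force: [0.4, 0.4, 0.5]
opening: 0.553
grasp_force: 0.0
```

Run:
```python
from pad import *
c=capture("wrist");np.savez("w13.npz",**c);s=read_state();print(s["position"],s["opening"],s["joint_positions"])
HSV["green"]=[((45,80,40),(85,255,255))]
r={}
for n in("w8","w9","w13","top0"):
    C=np.load(n+".npz")
    for b in blobs(C["color"],"green",15):
        p=plane(C,b[0],.064,n[0]=="w")
        if np.hypot(p[0]-.407,p[1]+.291)<.04: print(n,b[0].round(1),b[1],p.round(4)); r[n]=ray(C,b[0],n[0]=="w")
k=list(r);print([(a,b,tri(r[a],r[b])[0].round(4)) for i,a in enumerate(k) for b in k[i+1:]])
```

```text
[ 0.4068431  -0.28976884  0.15908214] 0.5502529459851881 [-4.83024767e+01  2.68210806e+01  1.03999782e+02  5.75451638e-03
  4.92084214e+01 -5.71055849e+01]
w8 [ 67.4 240.8] 188.5 [ 0.4046 -0.2888  0.064 ]
w9 [ 66.6 237.6] 214.5 [ 0.4049 -0.2897  0.064 ]
w13 [256. 199.] 521.0 [ 0.4066 -0.2883  0.064 ]
top0 [349.5 238.1] 43.0 [ 0.4073 -0.2893  0.064 ]
[('w8', 'w9', array([ 0.3617, -0.3245,  0.0058])), ('w8', 'w13', array([ 0.4064, -0.2874,  0.0665])), ('w8', 'top0', array([ 0.4071, -0.2877,  0.0672])), ('w9', 'w13', array([ 0.4066, -0.288 ,  0.0663])), ('w9', 'top0', array([ 0.4074, -0.2881,  0.0672])), ('w13', 'top0', array([ 0.4068, -0.2909,  0.0567]))]
```

>>> {"method": "step_arm", "body": {
  "targets": [
    [0.1,0,0.004,-0.1,0],
    [0.1,0,0.004,-0.22,0],
    [0.1,0,0.004,-0.32,0],
    [0.1,0,0.004,-0.4,0],
    [0.1,0,0.004,-0.45,0],
    [0.1,0,0.004,-0.478,0],
    [0.1,0,0.004,-0.478,0],
    [0.1,0,0.004,-0.478,0],
    [0.1,0,0.004,-0.478,0],
    [0.1,0,0.004,-0.478,0]
  ]
}}

```text
time_s: 33.6
position: [0.4072, -0.2903, 0.0403]
tcp_rot: [[-0.152, 0.988, 0.001], [0.988, 0.152, -0.001], [-0.001, 0.001, -1.0]]
force: [0.5, 0.3, -0.0]
opening: 0.546
grasp_force: 0.0
```

>>> {"method": "step_arm", "body": {
  "targets": [
    [0,0,0,0,0],
    [-0.2,0,0,0,0],
    [-0.3,0,0,0,0],
    [-0.4,0,0,0,0],
    [-0.5,0,0,0,0],
    [-1,0,0,0,0],
    [-1,0,0,0,0],
    [-1,0,0,0,0],
    [-1,0,0,0,0],
    [-1,0,0,0,0],
    [-1,0,0,0,0]
  ]
}}

```text
time_s: 34.7
position: [0.4067, -0.2898, 0.0395]
tcp_rot: [[-0.152, 0.988, -0.0], [0.988, 0.152, 0.0], [0.0, -0.0, -1.0]]
force: [-0.6, 0.5, -0.0]
opening: 0.269
grasp_force: 30.0
```

>>> {"method": "step_arm", "body": {
  "targets": [
    [-1,0,0,0.04,0],
    [-1,0,0,0.12,0],
    [-1,0,0,0.24,0],
    [-1,0,0,0.36,0],
    [-1,0,0,0.48,0],
    [-1,0,0,0.48,0],
    [-1,0,0,0.48,0],
    [-1,0,0,0.48,0],
    [-1,0,0,0.48,0],
    [-1,0,0,0.48,0]
  ]
}}

```text
time_s: 35.7
position: [0.4062, -0.2894, 0.1584]
tcp_rot: [[-0.152, 0.988, -0.002], [0.988, 0.152, 0.002], [0.002, -0.001, -1.0]]
force: [-0.1, 0.4, -0.5]
opening: 0.267
grasp_force: 30.0
```

>>> {"method": "step_arm", "body": {
  "targets": [
    [-1,0.1,-0.15,0,0],
    [-1,0.2,-0.3,0,0],
    [-1,0.28,-0.44,0,0],
    [-1,0.314,-0.504,0,0],
    [-1,0.314,-0.504,0,0],
    [-1,0.314,-0.504,0,0],
    [-1,0.314,-0.504,0,0],
    [-1,0.314,-0.504,0,0],
    [-1,0.314,-0.504,0,0],
    [-1,0.314,-0.504,0,0]
  ]
}}

```text
time_s: 36.7
position: [0.4852, -0.4154, 0.1598]
tcp_rot: [[-0.152, 0.988, 0.0], [0.988, 0.152, 0.0], [0.0, 0.0, -1.0]]
force: [0.1, 0.9, -1.4]
opening: 0.271
grasp_force: 30.0
```

Run:
```python
from pad import *
c=capture("wrist");np.savez("w14.npz",**c);s=read_state();print(s["position"],s["opening"],s["grasp_force"])
HSV["green"]=[((45,80,40),(85,255,255))]
print(circ(c,"green",.012,(.4855,-.415),True,.04)); print(circ(np.load("w13.npz"),"green",.012,(.4855,-.415),True,.04))
```

```text
[ 0.48522742 -0.41554611  0.15980761] 0.2585182435898591 29.99028109945357
(0.48575884103775024, -0.4121584892272949, 0.03674076125025749, (0.4849469065666199, -0.4068656265735626), (0.060219280421733856, 0.0755290761590004), (257.1839904785156, 176.8647918701172))
(0.47793278098106384, -0.417263925075531, 0.03178535774350166, (0.47360652685165405, -0.419596791267395), (0.0377500019967556, 0.05634336173534393), (293.4993896484375, 295.1819763183594))
```

>>> {"method": "step_arm", "body": {
  "targets": [
    [-1,0.001,0.006,-0.08,0],
    [-1,0.001,0.006,-0.18,0],
    [-1,0.001,0.006,-0.28,0],
    [-1,0.001,0.006,-0.35,0],
    [-1,0.001,0.006,-0.4,0],
    [-1,0.001,0.006,-0.43,0],
    [-1,0.001,0.006,-0.45,0],
    [-1,0.001,0.006,-0.462,0],
    [-1,0.001,0.006,-0.462,0],
    [-1,0.001,0.006,-0.462,0],
    [-1,0.001,0.006,-0.462,0],
    [-1,0.001,0.006,-0.462,0],
    [-1,0.001,0.006,-0.462,0]
  ]
}}

```text
time_s: 38.05
position: [0.4856, -0.4145, 0.0443]
tcp_rot: [[-0.152, 0.988, 0.0], [0.988, 0.152, -0.0], [-0.0, 0.0, -1.0]]
force: [-0.2, 0.6, -1.0]
opening: 0.268
grasp_force: 30.0
```

>>> {"method": "step_arm", "body": {
  "targets": [
    [-0.4,0,0,0,0],
    [-0.2,0,0,0,0],
    [0,0,0,0,0],
    [0,0,0,0,0],
    [0,0,0,0,0],
    [0,0,0,0,0],
    [0,0,0,0,0],
    [0,0,0,0,0],
    [0,0,0,0.06,0],
    [0,0,0,0.14,0],
    [0,0,0,0.26,0],
    [0,0,0,0.4,0],
    [0,0,0,0.5,0],
    [0,0,0,0.5,0],
    [0,0,0,0.5,0],
    [0,0,0,0.5,0],
    [0,0,0,0.5,0]
  ]
}}

```text
time_s: 39.75
position: [0.4848, -0.4135, 0.1675]
tcp_rot: [[-0.152, 0.988, -0.002], [0.988, 0.152, 0.002], [0.003, -0.002, -1.0]]
force: [1.2, -0.1, -0.0]
opening: 0.499
grasp_force: 0.0
```

Run:
```python
from pad import *
c=capture("scene");np.savez("s1.npz",**c);s=read_state();print(s["position"],s["opening"],s["grasp_force"],s["time_s"])
cv2.imwrite("pics/s1.png",cv2.resize(c["color"][100:292,40:400,::-1],(800,427),interpolation=cv2.INTER_CUBIC))
t=capture("top");np.savez("t1.npz",**t);w=capture("wrist");np.savez("w15.npz",**w)
for n,col,d in(("red","red",(.601,-.2145)),("green","green",(.4857,-.4135)),("blue","blue",(.4045,.278))):
    for b in blobs(t["color"],col,15):
        p=plane(t,b[0],.066); 
        if np.hypot(*(p[:2]-d))<.05: print(n,p.round(4),b[1])
```

```text
[ 0.48490609 -0.41369921  0.16757403] 0.49780877124187217 0.0 39.8
red [ 0.5963 -0.2039  0.066 ] 417.0
green [ 0.487 -0.393  0.066] 413.5
blue [0.4087 0.2631 0.066 ] 434.5
```

View pics/s1.png

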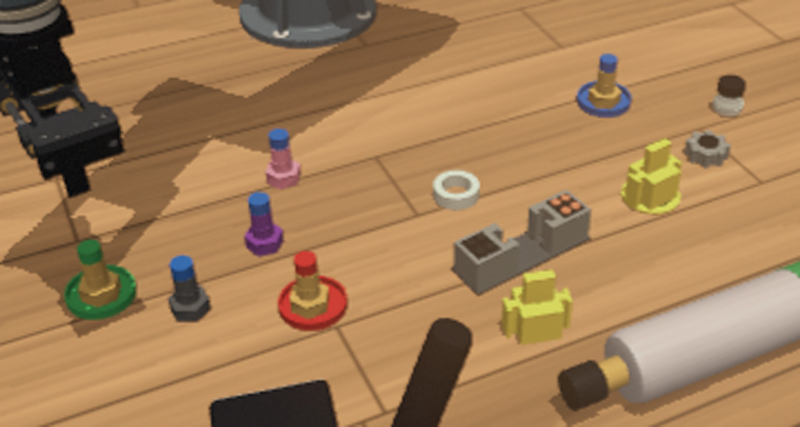

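The scene shows all three brass adapters upright in their dishes: green (95,285), red (310,295) and blue (605,95). The cassette is upright on the pad at (655,180) and the steel fitting is still at (187,290). The arm is clear, so I'm handing in.

```bash
python3 -c "
from rig import *
print(hand_in())"
```

```text
the job is handed in; nothing more can be done
None
```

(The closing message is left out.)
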